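# Make up the tin caddy and hold it ready to carry

### The job

In the wooden caddy on the counter, one side holds a tall rectangular steel tin and the other a single flat one: stack the two loose flat rectangular tins squarely on that flat one, edges in line, so that the pile is three high and matches the tall tin. Then take the caddy by its handle, lift it straight up, about 10 cm clear of the counter, keeping it level, and finish while still holding it there, steady and level. Leave everything else on the counter where it is.

Things in the scene. Friction and masses are not known exactly. Their poses are not given: they have to be found in the camera images.
- caddy: Loose wooden carrying caddy: board 110 (x) x 260 (y) x 12 mm, origin at the centre of its underside, z up; tins sit on its two ends (+y, -y). Across its middle a handle: flat-sided wooden bar along x, 100 mm long, 18 mm thick (y), z 118 to 142 mm, on two 10 x 16 mm steel posts at x = -49 and 49 mm. About 0.3 kg; loaded about 0.85 kg and balanced about the handle.
- handle (a point): Centre of the caddy's handle bar, 130 mm above the underside of its board; 88 mm free between the posts.
- seat_left (a point): Point on top of the caddy's board (12 mm above its underside) at its +y end, 85 mm from the handle: middle of that end's tin place.
- seat_right (a point): The same at the -y end of the board.
- tall_tin: Closed rectangular steel tin 56 (x) x 84 (y) x 66 mm high, about 0.27 kg, loose on one end of the caddy (either end). Origin at the centre of its underside. It stays there.
- base_tin: Closed flat rectangular steel tin 56 (x) x 84 (y) x 22 mm high, about 0.09 kg, lying loose on the other end of the caddy, squarely with the board. Origin at the centre of its underside. The pile goes on it.
- tin_1: Loose flat steel tin just like base_tin (56 x 84 x 22 mm, about 0.09 kg, smooth flat top and bottom), lying on the counter. Origin at the centre of its underside, y along its length, z up.
- tin_2: The other loose flat tin, the same as tin_1. Either may go on first.
- round_tin: Bystander: round steel tin with a glass top, 66 mm across, 30 mm high, lying among the loose tins. Leave it. Origin at the centre of its underside, as for all bystanders but the spoon.
- jug: Bystander: steel jug with a handle, 84 mm across, 95 mm high.
- beaker: Bystander: clear plastic cup, 72 mm across, 85 mm high.
- tamper: Bystander: dark coffee tamper standing on its 58 mm foot, 86 mm high.
- jar: Bystander: amber jar with a steel cap, 68 mm across, 95 mm high.
- spoon: Bystander: steel spoon 160 mm long lying on the counter; origin under its middle.
Things that resemble listed ones, but are neither listed nor needed, are in the scene too. What is shaped like the spoon but red is not meant.

How it is judged:
On the way, in this order (a step that is already met when the one before it is completed fails the run):
1. one loose tin lies squarely on the flat tin in the caddy, let go ((((horizontal distance between tin_1 and base_tin below 0.008 m and z of tin_1 in the frame of base_tin between 0.018 and 0.026 m and angle between the x axis of tin_1 and the x axis of base_tin, either way round below 0.15 rad) and contact force between tin_1 and the fingers below 0.3 N) or ((horizontal distance between tin_2 and base_tin below 0.008 m and z of tin_2 in the frame of base_tin between 0.018 and 0.026 m and angle between the x axis of tin_2 and the x axis of base_tin, either way round below 0.15 rad) and contact force between tin_2 and the fingers below 0.3 N))), for 0.2 s.
2. both loose tins are piled squarely on the flat tin, let go, the caddy still on the counter ((((horizontal distance between tin_1 and base_tin below 0.008 m and z of tin_1 in the frame of base_tin between 0.018 and 0.026 m and angle between the x axis of tin_1 and the x axis of base_tin, either way round below 0.15 rad) and (horizontal distance between tin_2 and tin_1 below 0.008 m and z of tin_2 in the frame of tin_1 between 0.018 and 0.026 m and angle between the x axis of tin_2 and the x axis of tin_1, either way round below 0.15 rad)) or ((horizontal distance between tin_2 and base_tin below 0.008 m and z of tin_2 in the frame of base_tin between 0.018 and 0.026 m and angle between the x axis of tin_2 and the x axis of base_tin, either way round below 0.15 rad) and (horizontal distance between tin_1 and tin_2 below 0.008 m and z of tin_1 in the frame of tin_2 between 0.018 and 0.026 m and angle between the x axis of tin_1 and the x axis of tin_2, either way round below 0.15 rad))) and contact force between each of tin_1, tin_2 and the fingers below 0.3 N and height (world z) of caddy below 0.01 m), for 0.2 s.
3. the loaded caddy is lifted clear of the counter (height (world z) of caddy above 0.05 m and (((horizontal distance between tin_1 and base_tin below 0.008 m and z of tin_1 in the frame of base_tin between 0.018 and 0.026 m and angle between the x axis of tin_1 and the x axis of base_tin, either way round below 0.15 rad) and (horizontal distance between tin_2 and tin_1 below 0.008 m and z of tin_2 in the frame of tin_1 between 0.018 and 0.026 m and angle between the x axis of tin_2 and the x axis of tin_1, either way round below 0.15 rad)) or ((horizontal distance between tin_2 and base_tin below 0.008 m and z of tin_2 in the frame of base_tin between 0.018 and 0.026 m and angle between the x axis of tin_2 and the x axis of base_tin, either way round below 0.15 rad) and (horizontal distance between tin_1 and tin_2 below 0.008 m and z of tin_1 in the frame of tin_2 between 0.018 and 0.026 m and angle between the x axis of tin_1 and the x axis of tin_2, either way round below 0.15 rad)))), for 0.2 s.
At the end, for the whole second after the job is handed in: Caddy held by its handle, 60-160 mm above the counter, within 200 mm of its start, level to 0.09 rad, still (20 mm/s, 0.1 rad/s); flat and tall tin within 15 mm of their seats, each added tin within 8 mm and 0.15 rad of the one below; gripper touches no tin, caddy no bystander (height (world z) of caddy between 0.06 and 0.16 m and angle between caddy's own z axis and vertical below 0.09 rad and linear speed of caddy below 0.02 m/s and angular speed of caddy below 0.1 rad/s and horizontal distance between caddy and the grasp point below 0.05 m and distance of caddy from where it was at the start of the episode below 0.2 m and contact force between caddy and the fingers above 2 N and (((horizontal distance between tin_1 and base_tin below 0.008 m and z of tin_1 in the frame of base_tin between 0.018 and 0.026 m and angle between the x axis of tin_1 and the x axis of base_tin, either way round below 0.15 rad) and (horizontal distance between tin_2 and tin_1 below 0.008 m and z of tin_2 in the frame of tin_1 between 0.018 and 0.026 m and angle between the x axis of tin_2 and the x axis of tin_1, either way round below 0.15 rad)) or ((horizontal distance between tin_2 and base_tin below 0.008 m and z of tin_2 in the frame of base_tin between 0.018 and 0.026 m and angle between the x axis of tin_2 and the x axis of base_tin, either way round below 0.15 rad) and (horizontal distance between tin_1 and tin_2 below 0.008 m and z of tin_1 in the frame of tin_2 between 0.018 and 0.026 m and angle between the x axis of tin_1 and the x axis of tin_2, either way round below 0.15 rad))) and (horizontal distance between base_tin and seat_left below 0.015 m or horizontal distance between base_tin and seat_right below 0.015 m) and z of base_tin in the frame of caddy between 0.008 and 0.016 m and (horizontal distance between tall_tin and seat_left below 0.015 m or horizontal distance between tall_tin and seat_right below 0.015 m) and z of tall_tin in the frame of caddy between 0.008 and 0.016 m and horizontal distance between base_tin and tall_tin above 0.13 m and contact force between each of tin_1, tin_2, base_tin, tall_tin and the fingers below 0.3 N and contact force between caddy and round_tin below 0.3 N and contact force between caddy and jug below 0.3 N and contact force between caddy and beaker below 0.3 N and contact force between caddy and tamper below 0.3 N and contact force between caddy and jar below 0.3 N and contact force between caddy and spoon below 0.3 N); the arm keeps its last pose, push and grip.
It fails at once if the caddy is tipped by more than 0.2 rad (angle between caddy's own z axis and vertical above 0.2 rad).
It fails at once if a tin is tipped by more than 0.4 rad (angle between any of tin_1, tin_2, base_tin, tall_tin's own z axis and vertical above 0.4 rad).
It fails at once if a bystander is moved by more than 30 mm (distance of any of round_tin, jug, beaker, tamper, jar, spoon from where it was at the start of the episode above 0.03 m).
It also fails if it takes over 72 s, if anything falls off the work surface, if the arm or the gripper's body presses on something with over 40 N, if the wrist force passes 120 N, or if a joint passes its speed limit or range.

### The arm

A 6-joint arm with a two-finger parallel gripper is mounted at the origin on the work surface. World frame = base frame: x ahead of the robot, y to its left, z up, the work surface at z = 0. Lengths are in m, angles in rad, forces in N, time in s.
With the tool pointing down it reaches from about 0.35 to 0.975 m from the base axis. Payload 4.9 kg.
Tool frame: the origin (TCP) lies at the very end of the fingers, on their centre line; the grasp point (between the pads) lies 19 mm behind it; x points along the fingers, y is the direction in which the jaws open and shut, and the axes are right-handed (so a half turn about x gives the same grasp; the last joint's range is limited). The gripper opens to 85 mm and grips with 20 to 120 N. Pads are 22 mm wide; open, the fingers measure 114 mm over their backs; the gripper's body (76 mm by 85 mm) begins 54 mm behind the grasp point. The pads swing forward as they close: fully open they stand 13 mm farther back than shut.
Start: joints at [-1.415, 0.053, 1.613, -0, 1.476, -0.119], TCP at [0.17, -0.602, 0.231] pointing down, gripper open.
Joint ranges: [-3.01, 3.01], [-1.01, 2.22], [0.06, 2.58], [-1.02, 4.17], [0.09, 2.62], [-3.14, 3.14]. Speed limits (rad/s): [2.57, 2.57, 3.14, 3.14, 3.14, 3.14].

### API

Orientations are given as a rotation vector (axis times angle).
In Python, from station import ctrl, get_image, calibration, finish_job, search_frame, cut_out, mark_of gives the robot as it stands. The module is installed in compiled form; this text tells all that it offers.
- The arm moves only by the tool arm_command, never from a script. Its argument "plan" is a list that holds one entry, the list of rows, each a list of 7 numbers: the shift along the tool's x, y, z in m, then the turn, a rotation vector about the tool's x, y, z in degrees, then the finger opening in m, from 0 to 0.0854. A call has 1 to 20 rows; each row shifts and turns the pose as measured when the row begins, along the tool's axes as they then stand; what a row does not reach is not made up. A row lasts 1/12 s, in which the tool goes at most 41.7 mm and 7.16 degrees, less where a joint would pass 70% of its speed; a pose out of reach is approached as far as the arm can. A call with a gripper value outside its range is refused whole. The fingers move at their own pace and stop on an object; "squeeze" is the grip in N (left out, the last holds). Time passes only in rows, so rows that do not move let the fingers close. It gives the time, the measured TCP pose, the force and the opening at its end, in the units of the state.
- ctrl.get_obs(): the state, without advancing time (a new reading comes with each control period).
- get_image(name): name is "scene" or "side" or "wrist"; returns the picture (400x640x3 uint8, red, green, blue); there is no depth.
- calibration(name): a dict with "fx", "fy", "cx", "cy" (pixels), "cam_to_world" (4x4, takes a point from camera to world coordinates); the wrist camera has in their place "hand_eye" (4x4, takes a point from camera to tool coordinates, whose origin is the TCP and whose axes are the tool frame's). Camera axes: x right, y down, z forward; pixel columns grow to the right and rows downward; lengths in m; the calibration is good to about 2 mm. A picture is of the moment at which its call begins: read the wrist's pose just before it. calibration takes no time and is no camera call.
- finish_job(): hands the job in, once; it reports no verdict.
Trained networks look in the newest picture that a camera, given by its name, has taken for a name from the list of things; names that differ only in an ending like _2 or _b are one class to them, and where a whole thing is asked for, a point or a joint stands for the part that bears it (a point fixed in the world has none). Each returns a list of dicts, best first, with "conf" (0 to 1); they miss things now and then, are a little off and sometimes report something else, mostly with a low value. They report only what shows in the picture. A call takes as long as a camera call. They do not tell look-alikes from the thing itself.
- search_frame(camera, thing): "at" ([x, y, z] in m, in the coordinates of the camera as it stood for that picture, good to about 4 mm: the middle of the surface that is visible of it).
- cut_out(camera, thing): "mask" (400x640 bool, what is visible of it).
- mark_of(camera, thing): "at" ([x, y, z] in m, in the coordinates of the camera as it stood for that picture, good to about 4 mm: a listed point, or the origin of a listed thing).
The state is a dict: "t": time; "q": joint angles; "dq": joint speeds; "effort": joint torques, N m; "tool_pos": TCP position; "tool_rot": TCP orientation; "contact_force": force on the tool from outside, world axes, zero at the start; "wrist_torque": the same for the moment, N m; "opening": finger opening in m.
Only numpy, scipy, OpenCV 4.12 (cv2) and the standard library are available. Lean on these libraries where they do the work, as an engineer would, in place of code of your own. Each camera call takes 0.05 s, during which the arm holds its last target. There are 200 camera calls.

## Working session

There is one attempt and no reset: what is moved stays moved. The work goes in short steps, Python scripts to look and compute and a tool call to move; the robot and the scene stay as the last step left them, time stands still between calls to the robot, and variables do not carry over. Pictures are saved under pics/ and viewed, about 8 in all and at most 12, crops included, and the job is handed in when it is done.

Besides the shell and the picture viewer there is one more tool, called by a JSON object that holds its "op" and its "data", one argument or row to a line. arm_command: Moves the arm, as the interface text tells. Its arguments: {"type":"object","properties":{"plan":{"type":"array","items":{"type":"array","items":{"type":"array","items":{"type":"number"}}}},"squeeze":{"type":"number"}},"required":["plan"]}

```bash
mkdir -p pics; cat > h.py <<'E'
import numpy as np, cv2
from scipy.spatial.transform import Rotation as R
from station import *
def T():
    o=ctrl.get_obs(); M=np.eye(4); M[:3,:3]=R.from_rotvec(o["tool_rot"]).as_matrix(); M[:3,3]=o["tool_pos"]; return M
def cam(n):
    c=calibration(n); return c,(T()@np.array(c["hand_eye"]) if n=="wrist" else np.array(c["cam_to_world"]))
def shot(n,f=None):
    c,M=cam(n); im=get_image(n)
    if f: cv2.imwrite("pics/"+f,im[:,:,::-1])
    return im,c,M
def w(M,p): return M[:3,:3]@np.array(p)+M[:3,3]
def ray(c,M,uv,z):
    d=M[:3,:3]@np.array([(uv[0]-c["cx"])/c["fx"],(uv[1]-c["cy"])/c["fy"],1]); return M[:3,3]+d*(z-M[2,3])/d[2]
E
python3 - <<'E'
from h import *
o=ctrl.get_obs(); print(o["t"],o["tool_pos"],o["tool_rot"],o["contact_force"]); print(T()[:3,:3].round(3))
print(np.round(calibration("wrist")["hand_eye"],3), calibration("wrist")["fx"])
for n in("scene","side"):
    im,c,M=shot(n,n+"0.png"); print(n,M.round(3))
    for t in("caddy","handle","seat_left","seat_right","tall_tin","base_tin","tin_1"):
        print(t,[(w(M,d["at"]).round(3),round(d["conf"],2)) for d in mark_of(n,t)])
ims=[cv2.imread(f"pics/{n}0.png") for n in("scene","side")]
cv2.imwrite("pics/both.png",np.vstack(ims)[:, :])
E
```

```text
0.0 [ 0.16950333 -0.60093477  0.23005862] [ 2.07522479  0.289112   -2.07525097] [-1.41335942  0.45493666  0.03345798]
[[-0.     0.271 -0.962]
 [ 0.002 -0.962 -0.271]
 [-1.    -0.002 -0.   ]]
[[ 0.001 -0.317  0.948 -0.142]
 [ 1.     0.001 -0.001 -0.001]
 [-0.001  0.948  0.317 -0.081]
 [ 0.     0.     0.     1.   ]] 323.6234572131361
scene [[ 0.708  0.577 -0.407  1.049]
 [ 0.706 -0.589  0.393 -0.494]
 [-0.013 -0.566 -0.824  1.067]
 [ 0.     0.     0.     1.   ]]
caddy [(array([0.597, 0.103, 0.003]), 0.79), (array([ 0.447,  0.357, -0.001]), 0.64), (array([0.578, 0.02 , 0.012]), 0.23), (array([0.608, 0.185, 0.01 ]), 0.15)]
handle [(array([0.595, 0.103, 0.132]), 0.89)]
seat_left [(array([0.61 , 0.186, 0.008]), 0.9)]
seat_right [(array([0.582, 0.019, 0.015]), 0.72), (array([ 0.444,  0.355, -0.001]), 0.57)]
tall_tin [(array([0.576, 0.019, 0.01 ]), 0.93), (array([ 0.772, -0.011, -0.003]), 0.66), (array([0.612, 0.186, 0.012]), 0.27), (array([ 0.616, -0.128, -0.002]), 0.2)]
base_tin [(array([0.613, 0.185, 0.011]), 0.66)]
tin_1 [(array([ 0.617, -0.127,  0.001]), 0.94), (array([ 0.516, -0.311,  0.002]), 0.57)]
side [[ 0.999 -0.011  0.041  0.535]
 [-0.039 -0.645  0.763 -1.007]
 [ 0.018 -0.764 -0.645  0.965]
 [ 0.     0.     0.     1.   ]]
caddy [(array([ 0.593,  0.107, -0.002]), 0.95)]
handle [(array([0.59 , 0.108, 0.133]), 0.76)]
seat_left []
seat_right [(array([0.576, 0.022, 0.013]), 0.96)]
tall_tin [(array([0.578, 0.021, 0.011]), 0.69)]
base_tin [(array([0.609, 0.192, 0.016]), 0.87)]
tin_1 [(array([ 0.615, -0.125, -0.002]), 0.82), (array([ 0.514, -0.309, -0.001]), 0.73), (array([ 0.381, -0.296,  0.003]), 0.61), (array([0.61 , 0.19 , 0.015]), 0.59)]
```

View pics/scene0.png

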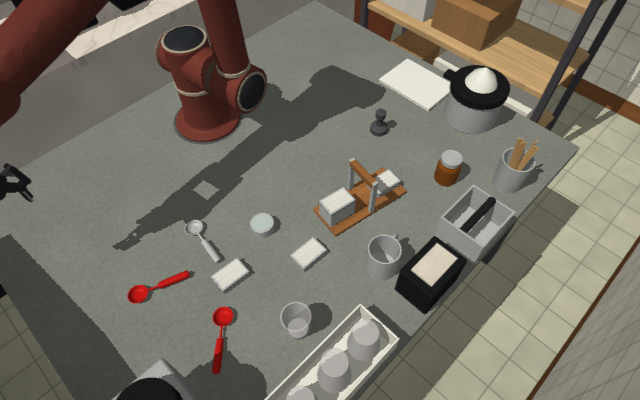

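View pics/side0.png

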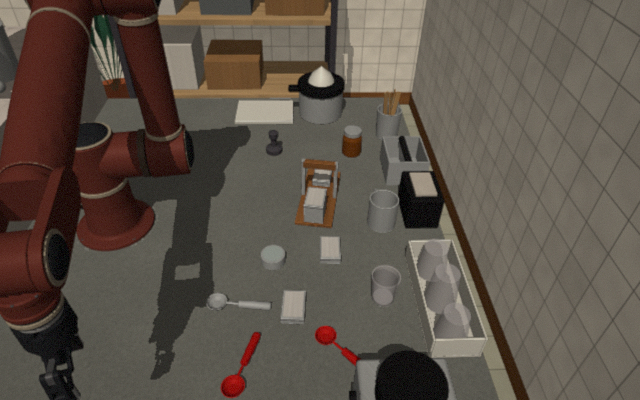

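Both views show the caddy at about (0.595, 0.105). The tall tin is at its -y end (scene px 337,205) and the flat base tin at its +y end (388,180). The loose tins are at scene px (308,253) and (231,274), and the spoon's handle end is close beside the second. The red spoons are look-alikes. Next I'll get the tins' headings from their masks.

```bash
cat >> h.py <<'E'
def rect(c,M,m,z):
    """footprint of a mask on plane z: centre, yaw of long side relative to +y (deg), sides"""
    k=max(cv2.findContours(m.astype(np.uint8),cv2.RETR_EXTERNAL,cv2.CHAIN_APPROX_NONE)[0],key=cv2.contourArea)[:,0]
    p=np.array([ray(c,M,u,z)[:2] for u in k],np.float32)*1000
    b=cv2.boxPoints(cv2.minAreaRect(p)); e=b[1]-b[0],b[2]-b[1]; l=max(e,key=np.linalg.norm); l=l*np.sign(l[1])
    return b.mean(0)/1000,np.degrees(np.arctan2(-l[0],l[1])),[np.linalg.norm(x) for x in e]
E
python3 - <<'E'
from h import *
for n in("scene","side"):
    im,c,M=shot(n)
    for t,z in(("tin_1",.022),("tall_tin",.078),("spoon",0),("round_tin",.03)):
        for d in cut_out(n,t): print(n,t,round(d["conf"],2),*[np.round(x,3) for x in rect(c,M,d["mask"],z)])
E
```

```text
scene tin_1 0.88 [ 0.62  -0.132] -2.761 [64.737 88.444]
scene tall_tin 0.59 [0.594 0.005] -7.608 [ 86.641 106.594]
scene tall_tin 0.15 [0.587 0.068] -9.496 [183.47  240.293]
scene spoon 0.76 [ 0.376 -0.291] 89.793 [161.99   45.629]
scene spoon 0.68 [ 0.628 -0.429] 52.844 [160.098  49.615]
scene spoon 0.63 [0.758 0.016] 32.579 [149.473  88.789]
scene round_tin 0.95 [ 0.468 -0.159] 50.099 [82.725 65.512]
side tin_1 0.76 [ 0.518 -0.319] -6.557 [58.983 99.766]
side tin_1 0.75 [ 0.616 -0.135] -2.284 [54.847 99.547]
side tall_tin 0.75 [ 0.578 -0.013] -7.121 [ 62.141 151.335]
side spoon 0.9 [ 0.616 -0.414] 39.78 [124.728  48.201]
side spoon 0.77 [ 0.381 -0.287] 88.602 [156.475  48.108]
side spoon 0.74 [ 0.398 -0.45 ] -11.925 [ 50.963 157.682]
side spoon 0.68 [0.789 0.045] -12.483 [ 87.79  192.446]
side round_tin 0.97 [ 0.463 -0.166] 3.2 [90.828 63.552]
side round_tin 0.27 [0.449 0.371] 1.256 [156.29   51.882]
```

{"op": "arm_command", "data": {
  "plan": [
    [[0, 0, 0, -7, 0, 0, 0.085], [0, 0, 0, -7, 0, 0, 0.085], [0, 0, 0, -7, 0, 0, 0.085], [0, 0, 0, -7, 0, 0, 0.085], [0, 0, 0, -7, 0, 0, 0.085], [0, 0, 0, -7, 0, 0, 0.085], [0, 0, 0, -7, 0, 0, 0.085], [0, 0, 0, -7, 0, 0, 0.085], [0, 0, 0, -7, 0, 0, 0.085], [0, 0, 0, -7, 0, 0, 0.085], [0, 0.025, -0.03, 0, 0, 0, 0.085], [0, 0.025, -0.03, 0, 0, 0, 0.085], [0, 0.025, -0.03, 0, 0, 0, 0.085], [0, 0.025, -0.03, 0, 0, 0, 0.085], [0, 0.025, -0.03, 0, 0, 0, 0.085], [0, 0.025, -0.03, 0, 0, 0, 0.085], [0, 0.025, -0.03, 0, 0, 0, 0.085], [0, 0.025, -0.03, 0, 0, 0, 0.085], [0, 0.025, -0.03, 0, 0, 0, 0.085], [0, 0.025, -0.03, 0, 0, 0, 0.085]]
  ]
}}

```text
t: 2.97
tool_pos: [0.4371, -0.3062, 0.2312]
tool_rot: [1.245, 1.179, -1.25]
contact_force: [0.3, -1.0, 0.1]
opening: 0.0854
```

```bash
cat >> h.py <<'E'
def go(xyz,yaw):
    """shift in tool axes (after levelling/turning) and turn needed for TCP at xyz, tool down, tool y at yaw deg"""
    M=T(); yv=np.array([np.cos(np.radians(yaw)),np.sin(np.radians(yaw)),0]); G=np.stack([[0,0,-1],yv,np.cross([0,0,-1],yv)],1)
    o=ctrl.get_obs(); d=np.array(xyz)-M[:3,3]
    print("t",round(o["t"],2),"pos",M[:3,3].round(4),"yaw",np.degrees(np.arctan2(M[1,1],M[0,1])).round(2),"open",round(o["opening"],4),"F",o["contact_force"].round(1))
    print("turn deg",R.from_matrix(M[:3,:3].T@G).as_rotvec(degrees=True).round(2),"shift now",(M[:3,:3].T@d).round(4),"shift after turn",(G.T@d).round(4))
E
python3 -c "
from h import *
go([.618,-.128,.14],-4)"
```

```text
t 2.97 pos [ 0.4371 -0.3062  0.2312] yaw -3.05 open 0.0854 F [ 0.3 -1.   0.1]
turn deg [ 0.95  0.28 -0.09] shift now [ 0.0905  0.171  -0.188 ] shift after turn [ 0.0912  0.168  -0.1904]
```

{"op": "arm_command", "data": {
  "plan": [
    [[0.012, 0.022, -0.024, 0.9, 0.3, 0, 0.085], [0.012, 0.022, -0.024, 0, 0, 0, 0.085], [0.012, 0.022, -0.024, 0, 0, 0, 0.085], [0.012, 0.022, -0.024, 0, 0, 0, 0.085], [0.012, 0.022, -0.024, 0, 0, 0, 0.085], [0.012, 0.022, -0.024, 0, 0, 0, 0.085], [0.012, 0.022, -0.024, 0, 0, 0, 0.085], [0.006, 0.014, -0.018, 0, 0, 0, 0.085], [0, 0, 0, 0, 0, 0, 0.085], [0, 0, 0, 0, 0, 0, 0.085]]
  ]
}}

```text
t: 3.8
tool_pos: [0.6305, -0.1152, 0.1408]
tool_rot: [1.254, 1.171, -1.248]
contact_force: [0.6, -0.2, 0.0]
opening: 0.0849
```

```bash
python3 - <<'E'
from h import *
im,c,M=shot("wrist","w1.png")
for d in mark_of("wrist","tin_1"): print("mark",w(M,d["at"]).round(4),d["conf"])
for d in cut_out("wrist","tin_1"): print(round(d["conf"],2),*[np.round(x,4) for x in rect(c,M,d["mask"],.022)])
go([.618,-.128,.14],-4)
E
```

```text
mark [ 0.5154 -0.3128 -0.002 ] 0.87
0.95 [ 0.5297 -0.2844] -2.3892 [40.2881 67.0061]
0.91 [ 0.6139 -0.1206] -2.5534 [55.7469 87.1922]
t 3.95 pos [ 0.63   -0.1168  0.1418] yaw -3.52 open 0.0849 F [ 0.1 -0.1 -0.1]
turn deg [ 0.47  0.22 -0.59] shift now [ 0.0017 -0.0113  0.012 ] shift after turn [ 0.0018 -0.0112  0.0121]
```

View pics/w1.png

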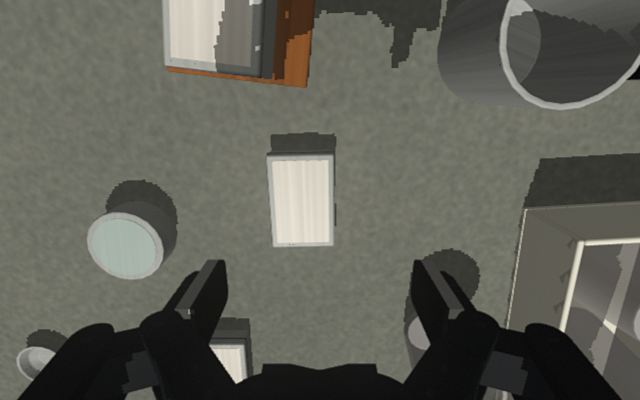

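The tin's top face shows clearly, with corners near (268,155), (333,155), (333,247) and (274,247). The area round it is free. I'll measure the bright top face alone.

```bash
cat >> h.py <<'E'
def top(im,c,M,m,z,thr=150):
    b=(im.min(2)>thr)&cv2.dilate(m.astype(np.uint8),np.ones((9,9))).astype(bool)
    b=cv2.morphologyEx(b.astype(np.uint8),cv2.MORPH_CLOSE,np.ones((5,5)))
    return rect(c,M,b,z)
E
python3 - <<'E'
from h import *
im,c,M=shot("wrist")
for d in cut_out("wrist","tin_1"):
    for thr in (130,160): print(thr,*[np.round(x,4) for x in top(im,c,M,d["mask"],.022,thr)])
r=im[:,300].min(1); print(r[125:165],r[235:260])
E
```

```text
130 [ 0.6142 -0.1237] -2.2906 [54.5948 82.1462]
160 [ 0.614  -0.1237] -2.0842 [52.7439 80.6495]
130 [ 0.5259 -0.2945] -3.7206 [34.9908 51.0957]
160 [ 0.5259 -0.2952] -3.7695 [33.2494 49.8309]
[103 105 103 106 108 109  74  55  55  58  57  59  58  57  57  59  59  60
  59  62  61  60  61  68  68  57  64  84 116 150 163 161 161 171 189 194
 193 193 194 193] [204 203 204 205 205 191 179 181 176 135 104 104 105 105 105 104 107 107
 110 110 105 104 101 103 103]
```

```bash
python3 -c "
from h import *
go([.6142,-.1237,.001],-2.2)"
```

```text
t 4.05 pos [ 0.6301 -0.1172  0.1423] yaw -3.57 open 0.0847 F [-0.1 -0.7  0.1]
turn deg [-1.37  0.23 -0.64] shift now [ 0.1411 -0.017   0.0069] shift after turn [ 0.1413 -0.0156  0.0071]
```

{"op": "arm_command", "data": {
  "plan": [
    [[0.01, -0.0156, 0.007, -1.4, 0.2, -0.6, 0.085], [0.02, 0, 0, 0, 0, 0, 0.085], [0.02, 0, 0, 0, 0, 0, 0.085], [0.02, 0, 0, 0, 0, 0, 0.085], [0.02, 0, 0, 0, 0, 0, 0.085], [0.01, 0, 0, 0, 0, 0, 0.085], [0, 0, 0, 0, 0, 0, 0.085], [0, 0, 0, 0, 0, 0, 0.085]]
  ]
}}

```text
t: 4.72
tool_pos: [0.6149, -0.1331, 0.0476]
tool_rot: [1.247, 1.171, -1.237]
contact_force: [0.6, -0.3, 0.2]
opening: 0.0847
```

```bash
python3 -c "
from h import *
go([.6142,-.1237,.001],-2.2)"
```

```text
t 4.72 pos [ 0.6149 -0.1331  0.0476] yaw -2.76 open 0.0847 F [ 0.6 -0.3  0.2]
turn deg [-0.56  0.32 -0.81] shift now [ 0.0466 -0.0018 -0.0096] shift after turn [ 0.0466 -0.001  -0.0094]
```

{"op": "arm_command", "data": {
  "plan": [
    [[0.01, -0.001, -0.009, -0.5, 0.3, -0.8, 0.085], [0.012, 0, 0, 0, 0, 0, 0.085], [0.012, 0, 0, 0, 0, 0, 0.085], [0.006, 0, 0, 0, 0, 0, 0.085], [0, 0, 0, 0, 0, 0, 0.085], [0, 0, 0, 0, 0, 0, 0.085]]
  ]
}}

```text
t: 5.22
tool_pos: [0.6173, -0.1243, 0.0081]
tool_rot: [1.239, 1.185, -1.235]
contact_force: [0.7, 0.1, 0.2]
opening: 0.0849
```

```bash
python3 -c "
from h import *
go([.6142,-.1237,.001],-2.2)"
```

```text
t 5.22 pos [ 0.6173 -0.1243  0.0081] yaw -2.23 open 0.0849 F [0.7 0.1 0.2]
turn deg [-0.03  0.1  -0.32] shift now [ 0.0071 -0.0032 -0.0005] shift after turn [ 0.0071 -0.0031 -0.0005]
```

{"op": "arm_command", "data": {
  "plan": [
    [[0.006, -0.003, 0, 0, 0, 0, 0.085], [0, 0, 0, 0, 0, 0, 0.085], [0, 0, 0, 0, 0, 0, 0.04], [0, 0, 0, 0, 0, 0, 0.04], [0, 0, 0, 0, 0, 0, 0.04], [0, 0, 0, 0, 0, 0, 0.04], [0, 0, 0, 0, 0, 0, 0.04], [0, 0, 0, 0, 0, 0, 0.04], [0, 0, 0, 0, 0, 0, 0.04], [0, 0, 0, 0, 0, 0, 0.04]]
  ],
  "squeeze": 40
}}

```text
t: 6.05
tool_pos: [0.6151, -0.1246, 0.0032]
tool_rot: [1.24, 1.183, -1.233]
contact_force: [-0.8, -0.6, -1.1]
opening: 0.0551
```

```bash
python3 -c "
from h import *
go([.6142,-.1237,.16],-10.5)"
```

```text
t 6.05 pos [ 0.6151 -0.1246  0.0032] yaw -2.23 open 0.0551 F [-0.8 -0.6 -1.1]
turn deg [ 8.27  0.11 -0.47] shift now [-0.1569  0.0003 -0.0005] shift after turn [-0.1568 -0.001  -0.0007]
```

{"op": "arm_command", "data": {
  "plan": [
    [[-0.01, 0, 0, 0, 0, 0, 0.04], [-0.03, 0, 0, 0, 0, 0, 0.04], [-0.03, 0, 0, 2, 0, 0, 0.04], [-0.03, 0, 0, 2, 0, 0, 0.04], [-0.03, 0, 0, 2, 0, 0, 0.04], [-0.03, 0, 0, 2, 0, 0, 0.04], [-0.03, 0, 0, 0, 0, 0, 0.04], [-0.03, 0, 0, 0, 0, 0, 0.04], [0, 0, 0, 0, 0, 0, 0.04]]
  ]
}}

```text
t: 6.8
tool_pos: [0.6103, -0.123, 0.2341]
tool_rot: [1.345, 1.115, -1.344]
contact_force: [-0.2, -0.1, 0.1]
opening: 0.0551
```

```bash
python3 -c "
from h import *
go([.613,.17,.21],-10.5)"
```

```text
t 6.8 pos [ 0.6103 -0.123   0.2341] yaw -10.64 open 0.0551 F [-0.2 -0.1  0.1]
turn deg [-0.14  0.02 -0.04] shift now [ 0.024  -0.0515 -0.2884] shift after turn [ 0.0241 -0.0507 -0.2885]
```

{"op": "arm_command", "data": {
  "plan": [
    [[0, -0.005, -0.029, 0, 0, 0, 0.04], [0, -0.005, -0.029, 0, 0, 0, 0.04], [0, -0.005, -0.029, 0, 0, 0, 0.04], [0, -0.005, -0.029, 0, 0, 0, 0.04], [0, -0.005, -0.029, 0, 0, 0, 0.04], [0, -0.005, -0.029, 0, 0, 0, 0.04], [0, -0.005, -0.029, 0, 0, 0, 0.04], [0, -0.005, -0.029, 0, 0, 0, 0.04], [0.01, -0.005, -0.029, 0, 0, 0, 0.04], [0.01, -0.005, -0.025, 0, 0, 0, 0.04], [0, 0, 0, 0, 0, 0, 0.04], [0, 0, 0, 0, 0, 0, 0.04]]
  ]
}}

```text
t: 7.8
tool_pos: [0.6152, 0.1786, 0.221]
tool_rot: [1.353, 1.101, -1.337]
contact_force: [0.8, 0.0, -0.7]
opening: 0.0551
```

```bash
python3 - <<'E'
from h import *
im,c,M=shot("wrist","w2.png")
for t in("base_tin","seat_left","handle","tall_tin"):
    for d in mark_of("wrist",t): print(t,w(M,d["at"]).round(4),round(d["conf"],2))
for d in cut_out("wrist","base_tin"): print(round(d["conf"],2),*[np.round(x,4) for x in rect(c,M,d["mask"],.034)])
go([.613,.187,.21],-10.5)
E
```

```text
base_tin [0.6078 0.1879 0.0141] 0.6
seat_left [ 0.7735 -0.0109  0.0011] 0.37
tall_tin [ 0.7751 -0.0106 -0.0011] 0.52
0.8 [0.6093 0.2027] -9.9756 [55.523 63.373]
t 8.1 pos [0.616  0.1765 0.2219] yaw -11.08 open 0.0549 F [ 0.1  0.5 -0.9]
turn deg [-0.58 -0.   -0.91] shift now [ 0.0118 -0.0052 -0.0097] shift after turn [ 0.0119 -0.0049 -0.0097]
```

View pics/w2.png

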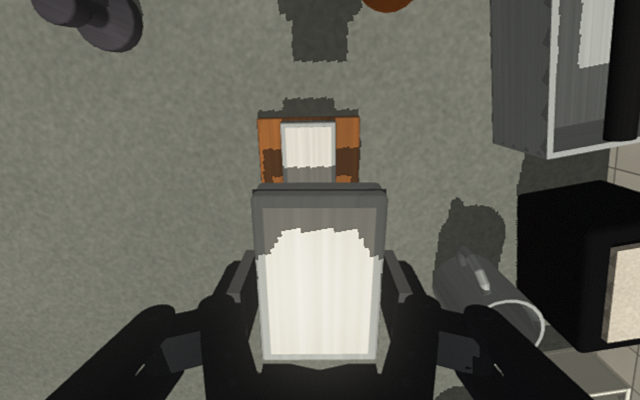

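The held tin (top face about px 257–382 × 196–362) sits square in the jaws. The base tin shows ahead of it, with far top corners near (281,122) and (336,122). I'll compute both from their edges.

```bash
python3 - <<'E'
from h import *
im=cv2.imread("pics/w2.png"); c,M=cam("wrist"); g=im.min(2)
print("col308 v105-135",g[105:135,308]); print("row140 u 270-345",g[140,270:345])
print("row130",g[130,270:345])
print("col320 v178-215",g[178:215,320],"v350-375",g[350:375,320])
# far edge line and sides on z=.034
def P(u,v,z=.034): return ray(c,M,(u,v),z)
for uv in((281.5,123),(335.5,123),(283,160),(335,160)): print(uv,P(*uv)[:2].round(4))
He=np.array(calibration("wrist")["hand_eye"])
for uv in((257,196),(382,196),(376,361),(263,361)):
    d=He[:3,:3]@np.array([(uv[0]-c["cx"])/c["fx"],(uv[1]-c["cy"])/c["fy"],1]); print("held",(He[:3,3]+d*(-.0188-He[0,3])/d[0]).round(4))
E
```

```text
col308 v105-135 [ 58  57  58  56  57  60  60  58  57  57  59  48  35  33  34  54  57  89
 135 167 170 169 189 201 202 200 201 201 201 200]
row140 u 270-345 [ 52  52  51  52  53  55  55  53  50  46  56 124 170 174 171 184 199 205
 204 205 205 204 206 207 206 203 203 204 209 212 210 207 207 206 204 202
 199 200 199 202 209 209 203 200 201 204 205 204 201 200 200 203 206 205
 204 201 202 203 207 210 205 184 169 168 159 110  50  46  49  51  50  51
  49  51  51]
row130 [ 50  53  52  52  55  57  54  51  47  51 114 163 171 170 176 195 205 205
 205 204 204 206 208 209 205 203 202 206 210 213 208 207 206 206 204 201
 199 201 200 207 210 206 202 198 201 204 205 203 199 200 201 203 205 205
 204 201 201 202 205 210 204 185 167 170 161 111  50  45  49  50  51  49
  49  49  48]
col320 v178-215 [103 104 103 103  86  73  71  72  72  73  71  48  53  70  73  73  72  78
  84  87  88  88  90  91  92  91  91  92  91  91 103 107 107 105 105 106
 106] v350-375 [210 211 210 206 188 182 183 184 183 157 124 116 118 115 115 114 113 115
 118  85  45  35  35  34  32]
(281.5, 123) [0.5904 0.2337]
(335.5, 123) [0.6433 0.2233]
(283, 160) [0.5835 0.197 ]
(335, 160) [0.6362 0.1865]
held [-0.0188 -0.0263 -0.0419]
held [-0.0188  0.0238 -0.042 ]
held [-0.0188  0.0261  0.0418]
held [-0.0188 -0.0284  0.0419]
```

```bash
python3 - <<'E'
import cv2
im=cv2.imread("pics/w2.png"); a=cv2.resize(im[100:210,240:400],(800,550),interpolation=cv2.INTER_NEAREST); cv2.imwrite("pics/w2c.png",a)
E
```

```text
(no output)
```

View pics/w2c.png

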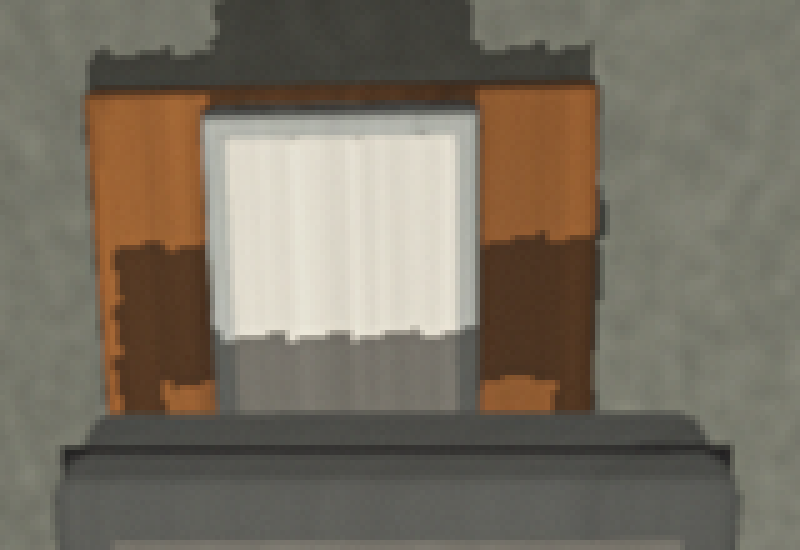

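The crop confirms the base tin is square to the board, with its far edge at v≈122.5 and sides at u≈280 and 335. That puts the base centre at about (0.6085, 0.188) with yaw about -11°. The held tin is centred in the jaws, with its bottom about 3 mm below TCP.

```bash
python3 -c "
from h import *
c,M=cam('wrist'); print(ray(c,M,(307.5,122.5),.034))
go([.6095,.1877,.08],-10.9)"
```

```text
[0.6159582  0.22921354 0.034     ]
t 8.1 pos [0.616  0.1765 0.2219] yaw -11.08 open 0.0549 F [ 0.1  0.5 -0.9]
turn deg [-0.18 -0.   -0.91] shift now [ 0.1417 -0.0108 -0.0097] shift after turn [ 0.1419 -0.0085 -0.0097]
```

{"op": "arm_command", "data": {
  "plan": [
    [[0, -0.0085, -0.0097, 0, 0, -0.9, 0.04], [0.02, 0, 0, 0, 0, 0, 0.04], [0.02, 0, 0, 0, 0, 0, 0.04], [0.02, 0, 0, 0, 0, 0, 0.04], [0.02, 0, 0, 0, 0, 0, 0.04], [0.02, 0, 0, 0, 0, 0, 0.04], [0.02, 0, 0, 0, 0, 0, 0.04], [0.01, 0, 0, 0, 0, 0, 0.04], [0, 0, 0, 0, 0, 0, 0.04]]
  ]
}}

```text
t: 8.85
tool_pos: [0.6117, 0.1887, 0.0936]
tool_rot: [1.363, 1.108, -1.35]
contact_force: [-0.3, 0.6, -1.0]
opening: 0.0552
```

```bash
python3 -c "
from h import *
go([.6095,.1877,.045],-10.9)"
```

```text
t 8.85 pos [0.6117 0.1887 0.0936] yaw -11.56 open 0.0552 F [-0.3  0.6 -1. ]
turn deg [-0.66 -0.36 -0.23] shift now [ 0.0486 -0.0022  0.0017] shift after turn [ 0.0486 -0.002   0.0014]
```

{"op": "arm_command", "data": {
  "plan": [
    [[0.01, -0.002, 0.0014, -0.6, -0.3, -0.2, 0.04], [0.013, 0, 0, 0, 0, 0, 0.04], [0.013, 0, 0, 0, 0, 0, 0.04], [0.01, 0, 0, 0, 0, 0, 0.04], [0, 0, 0, 0, 0, 0, 0.04], [0, 0, 0, 0, 0, 0, 0.04]]
  ]
}}

```text
t: 9.35
tool_pos: [0.6115, 0.1883, 0.0469]
tool_rot: [1.352, 1.111, -1.344]
contact_force: [-0.3, -0.0, -0.4]
opening: 0.0548
```

```bash
python3 - <<'E'
from h import *
get_image
im,c,M=shot("wrist","w3.png")
go([.6095,.1877,.0385],-10.9)
s,c2,M2=shot("side"); cv2.imwrite("pics/s3.png",cv2.resize(s[140:240,270:370,::-1],(500,500),interpolation=cv2.INTER_CUBIC))
E
```

```text
t 9.4 pos [0.6112 0.1883 0.0467] yaw -10.94 open 0.0551 F [ 0.4 -0.3 -1.4]
turn deg [-0.03 -0.15 -0.22] shift now [ 0.0082 -0.0016  0.0009] shift after turn [ 0.0082 -0.0016  0.0009]
```

View pics/w3.png

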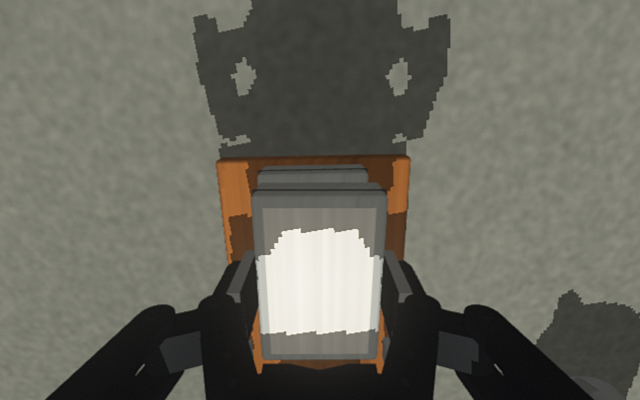

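The held tin (px 252–386) sits just above the base tin (about 258–368 at v≈172–184). The base tin looks a few mm toward tool -y, so I'll measure it from the pixel profiles.

```bash
python3 - <<'E'
from h import *
im=cv2.imread("pics/w3.png"); g=im[:,:,::-1].astype(int)
for v in(174,178,181): print(v,"L",[tuple(x) for x in g[v,250:266:1,0:1]and []] if 0 else (g[v,250:266,0]-g[v,250:266,2]).tolist(),"R",(g[v,358:378,0]-g[v,358:378,2]).tolist())
print("col312",g[158:200,312].mean(1).astype(int).tolist())
a=cv2.resize(im[155:255,240:400],(800,500),interpolation=cv2.INTER_NEAREST); cv2.imwrite("pics/w3c.png",a)
E
```

```text
174 L [57, 57, 57, 54, 55, 54, 56, 47, 20, 4, 5, 4, 4, 5, 5, 5] R [2, 4, 5, 4, 4, 3, 5, 3, 3, 12, 37, 49, 49, 48, 47, 50, 51, 49, 49, 49]
178 L [54, 56, 57, 57, 55, 54, 42, 16, 2, 6, 7, 6, 6, 5, 5, 5] R [4, 4, 5, 5, 4, 5, 3, 3, 3, 2, 20, 48, 50, 48, 51, 48, 49, 49, 48, 49]
181 L [57, 56, 57, 56, 55, 56, 46, 19, 3, 6, 7, 5, 6, 5, 5, 5] R [5, 5, 5, 4, 4, 5, 5, 4, 4, 8, 30, 49, 50, 49, 49, 50, 48, 48, 50, 51]
col312 [43, 49, 50, 51, 49, 49, 55, 69, 73, 75, 74, 46, 62, 73, 74, 80, 88, 92, 93, 95, 93, 93, 94, 95, 84, 77, 76, 75, 75, 76, 78, 49, 53, 71, 79, 79, 79, 83, 89, 95, 96, 95]
```

View pics/w3c.png

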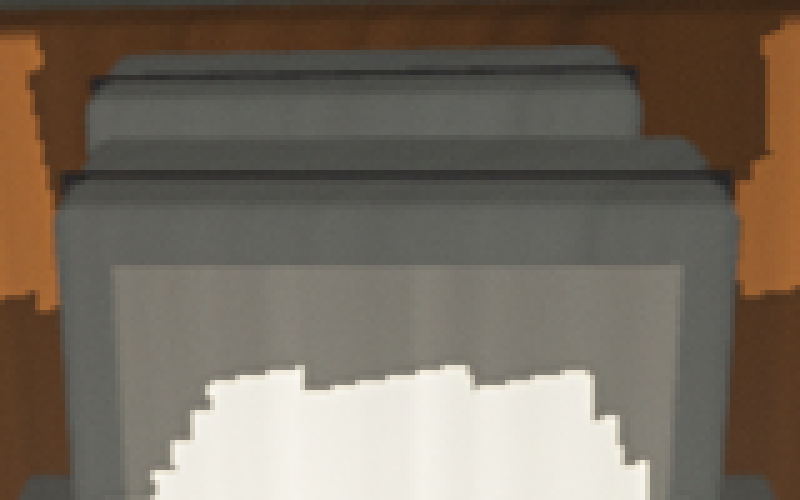

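```bash
python3 - <<'E'
from h import *
c,_=cam("wrist"); He=np.array(calibration("wrist")["hand_eye"])
def q(uv,x):
    d=He[:3,:3]@np.array([(uv[0]-c["cx"])/c["fx"],(uv[1]-c["cy"])/c["fy"],1]); return (He[:3,3]+d*(x-He[0,3])/d[0]).round(4)
print("held L,R",q((251.6,200),-.0188),q((387.6,200),-.0188),"far",q((319.6,195.3),-.0188))
print("base L,R",q((256.8,178),.0127),q((368.2,178),.0127),"far",q((312.5,173),.0127))
E
```

```text
held L,R [-0.0188 -0.0286 -0.0402] [-0.0188  0.0262 -0.0403] far [-0.0188 -0.0012 -0.0422]
base L,R [ 0.0127 -0.0322 -0.041 ] [ 0.0127  0.0229 -0.0411] far [ 0.0127 -0.0047 -0.0436]
```

{"op": "arm_command", "data": {
  "plan": [
    [[0, -0.0035, -0.0014, 0, 0, 0, 0.04], [0, 0, 0, 0, 0, 0, 0.04], [0, 0, 0, 0, 0, 0, 0.04]]
  ]
}}

```text
t: 9.7
tool_pos: [0.6094, 0.1908, 0.0492]
tool_rot: [1.355, 1.109, -1.341]
contact_force: [-0.4, -0.4, -1.1]
opening: 0.0551
```

```bash
cat > off.py <<'E'
from h import *
import sys
zb=float(sys.argv[1])  # top height of tin below
im,c,M=shot("wrist"); He=np.array(calibration("wrist")["hand_eye"]); g=im.astype(int)
wood=(g[:,:,0]-g[:,:,2])>28
def q(uv,x):
    d=He[:3,:3]@np.array([(uv[0]-c["cx"])/c["fx"],(uv[1]-c["cy"])/c["fy"],1]); return He[:3,3]+d*(x-He[0,3])/d[0]
xb=M0=T()[2,3]-zb
def mid(v):
    r=~wood[v]; a=b=315
    while r[a]: a-=1
    while r[b]: b+=1
    return a+.5,b-.5
for v in(174,176,178,180): e=mid(v); y=[q((u,v),xb)[1] for u in e]; print("below",v,e,np.round(y,4),round(np.mean(y),4))
for v in(200,206): e=mid(v); y=[q((u,v),-.0188)[1] for u in e]; print("held",v,e,np.round(y,4),round(np.mean(y),4))
col=g[150:205,305:320].mean((1,2)).astype(int); print(col.tolist())
go([.6085,.188,zb+.003],-10.9)
E
python3 off.py .034
```

```text
below 174 (263.5, 370.5) [-0.0293  0.0243] -0.0025
below 176 (263.5, 371.5) [-0.0293  0.0249] -0.0022
below 178 (262.5, 372.5) [-0.0299  0.0254] -0.0022
below 180 (262.5, 371.5) [-0.0299  0.025 ] -0.0025
held 200 (250.5, 387.5) [-0.029   0.0262] -0.0014
held 206 (251.5, 386.5) [-0.0288  0.0259] -0.0014
[60, 60, 60, 60, 60, 59, 60, 60, 51, 44, 42, 45, 51, 52, 53, 53, 53, 58, 71, 75, 74, 72, 47, 63, 74, 74, 81, 90, 92, 93, 94, 94, 84, 76, 75, 75, 76, 76, 76, 49, 52, 73, 78, 77, 77, 83, 90, 94, 95, 95, 95, 96, 96, 96, 96]
t 9.75 pos [0.6094 0.1909 0.0493] yaw -10.94 open 0.0551 F [ 0.1  0.  -1.1]
turn deg [-0.04 -0.24 -0.43] shift now [ 0.0123 -0.0005  0.0031] shift after turn [ 0.0123 -0.0004  0.003 ]
```

{"op": "arm_command", "data": {
  "plan": [
    [[0.003, -0.001, 0.001, 0, 0, -0.4, 0.04], [0.004, 0, 0, 0, 0, 0, 0.04], [0.003, 0, 0, 0, 0, 0, 0.04], [0, 0, 0, 0, 0, 0, 0.04], [0, 0, 0, 0, 0, 0, 0.04]]
  ]
}}

```text
t: 10.17
tool_pos: [0.6088, 0.1901, 0.0393]
tool_rot: [1.353, 1.115, -1.345]
contact_force: [-1.0, 0.2, -0.1]
opening: 0.0552
```

```bash
python3 off.py .034
```

```text
below 174 (265.5, 375.5) [-0.0265  0.025 ] -0.0008
below 176 (261.5, 375.5) [-0.0285  0.0251] -0.0017
below 178 (261.5, 375.5) [-0.0285  0.0251] -0.0017
below 180 (261.5, 376.5) [-0.0286  0.0256] -0.0015
held 200 (250.5, 387.5) [-0.029   0.0262] -0.0014
held 206 (250.5, 387.5) [-0.0292  0.0263] -0.0014
[63, 63, 62, 62, 62, 61, 62, 61, 61, 61, 54, 45, 44, 45, 50, 53, 54, 55, 54, 54, 63, 74, 76, 77, 76, 51, 57, 74, 77, 79, 87, 94, 86, 78, 77, 77, 77, 79, 78, 50, 53, 75, 80, 79, 79, 84, 92, 96, 97, 98, 98, 99, 98, 99, 99]
t 10.22 pos [0.6087 0.1901 0.0392] yaw -10.94 open 0.0552 F [ 0.2 -0.7 -1. ]
turn deg [-0.04 -0.27 -0.07] shift now [0.0021 0.0002 0.0021] shift after turn [0.0022 0.0002 0.0021]
```

{"op": "arm_command", "data": {
  "plan": [
    [[0.0015, 0, 0, 0, 0, 0, 0.04], [0.0015, 0, 0, 0, 0, 0, 0.04], [0, 0, 0, 0, 0, 0, 0.04]]
  ]
}}

```text
t: 10.47
tool_pos: [0.6091, 0.1902, 0.0367]
tool_rot: [1.353, 1.115, -1.344]
contact_force: [0.2, -0.3, 0.7]
opening: 0.0553
```

```bash
python3 off.py .034 | tail -1; python3 off.py .034 | tail -2
```

```text
turn deg [-0.04 -0.29 -0.12] shift now [-0.0003 -0.0002  0.0023] shift after turn [-0.0003 -0.0002  0.0023]
t 10.57 pos [0.6092 0.1903 0.0367] yaw -10.93 open 0.055 F [-0.8  0.1  0.2]
turn deg [-0.03 -0.29 -0.13] shift now [-0.0003 -0.0002  0.0023] shift after turn [-0.0003 -0.0002  0.0023]
```

{"op": "arm_command", "data": {
  "plan": [
    [[0.001, 0, 0, 0, 0, 0, 0.04], [0, 0, 0, 0, 0, 0, 0.04], [0, 0, 0, 0, 0, 0, 0.08], [0, 0, 0, 0, 0, 0, 0.08], [0, 0, 0, 0, 0, 0, 0.08], [0, 0, 0, 0, 0, 0, 0.08], [0, 0, 0, 0, 0, 0, 0.08], [-0.01, 0, 0, 0, 0, 0, 0.08], [-0.02, 0, 0, 0, 0, 0, 0.08], [-0.02, 0, 0, 0, 0, 0, 0.08], [-0.02, 0, 0, 0, 0, 0, 0.08], [-0.02, 0, 0, 0, 0, 0, 0.08], [-0.02, 0, 0, 0, 0, 0, 0.08], [0, 0, 0, 0, 0, 0, 0.08]]
  ]
}}

```text
t: 11.73
tool_pos: [0.6078, 0.1895, 0.1522]
tool_rot: [1.352, 1.116, -1.346]
contact_force: [0.4, 0.1, 1.5]
opening: 0.08
```

```bash
python3 - <<'E'
from h import *
im,c,M=shot("wrist","w4.png")
for d in cut_out("wrist","tin_1"): print(round(d["conf"],2),*[np.round(x,4) for x in top(im,c,M,d["mask"],.056,120)])
go([.515,-.31,.23],-4)
E
```

```text
0.89 [0.6099 0.201 ] -10.9565 [54.6752 62.3687]
0.19 [0.7091 0.3097] -25.6773 [0.4175 1.7636]
t 11.83 pos [0.6058 0.1891 0.1478] yaw -10.94 open 0.0798 F [-0.4 -0.2 -0.8]
turn deg [-6.94 -0.15  0.32] shift now [-0.0833  0.0051  0.5071] shift after turn [-0.0822 -0.0558  0.5043]
```

View pics/w4.png

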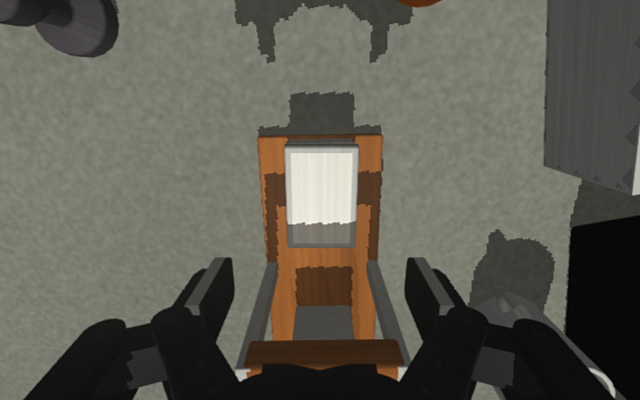

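The first tin lies squarely on the base tin (px 286–358 × 145–247), its edges in line with the board. Now the second loose tin.

{"op": "arm_command", "data": {
  "plan": [
    [[-0.03, 0, 0, -3.5, 0, 0, 0.08], [-0.03, 0, 0, -3.4, 0, 0.3, 0.08], [-0.01, -0.004, 0.036, 0, 0, 0, 0.08], [0, -0.004, 0.036, 0, 0, 0, 0.08], [0, -0.004, 0.036, 0, 0, 0, 0.08], [0, -0.004, 0.036, 0, 0, 0, 0.08], [0, -0.004, 0.036, 0, 0, 0, 0.08], [0, -0.004, 0.036, 0, 0, 0, 0.08], [0, -0.004, 0.036, 0, 0, 0, 0.08], [0, -0.004, 0.036, 0, 0, 0, 0.08], [0, -0.004, 0.036, 0, 0, 0, 0.08], [0.01, -0.004, 0.036, 0, 0, 0, 0.08], [0.02, -0.004, 0.036, 0, 0, 0, 0.08], [0.02, -0.004, 0.036, 0, 0, 0, 0.08], [0.02, -0.004, 0.036, 0, 0, 0, 0.08], [0.01, -0.004, 0.036, 0, 0, 0, 0.08], [0, 0, 0, 0, 0, 0, 0.07], [0, 0, 0, 0, 0, 0, 0.07]]
  ]
}}

```text
t: 13.33
tool_pos: [0.4972, -0.3229, 0.1063]
tool_rot: [1.242, 1.224, -1.279]
contact_force: [-0.5, -0.2, 0.3]
opening: 0.0699
```

```bash
python3 - <<'E'
from h import *
im,c,M=shot("wrist","w5.png")
p=[.515,-.31,.1]
for d in cut_out("wrist","tin_1"): r=top(im,c,M,d["mask"],.022,140); print(round(d["conf"],2),*[np.round(x,4) for x in r])
for d in cut_out("wrist","spoon"): 
    v,u=np.nonzero(d["mask"]); print("spoon",round(d["conf"],2),ray(c,M,(u.max(),v[u.argmax()]),.005).round(3))
go(p,-4)
E
```

```text
0.9 [ 0.5147 -0.3099] -3.709 [53.8961 81.5502]
spoon 0.8 [ 0.46  -0.301  0.005]
spoon 0.73 [ 0.637 -0.43   0.005]
spoon 0.66 [ 0.438 -0.389  0.005]
spoon 0.19 [ 0.718 -0.258  0.005]
t 13.48 pos [ 0.4988 -0.3216  0.1083] yaw -3.19 open 0.07 F [ 0.  -0.1 -0. ]
turn deg [ 0.8  -0.6   2.42] shift now [ 0.0078  0.0159 -0.0124] shift after turn [ 0.0083  0.0154 -0.0127]
```

View pics/w5.png

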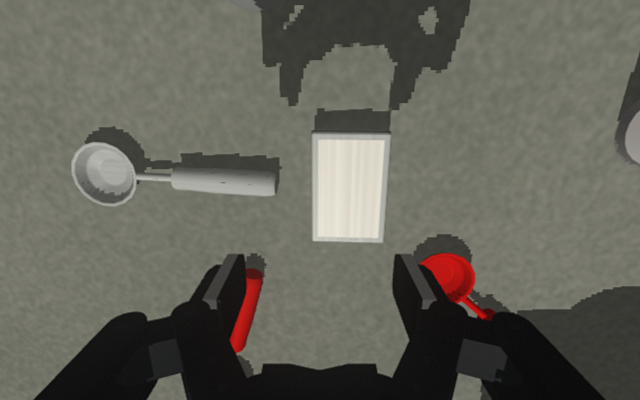

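The second tin shows at px 312–390 × 132–242. The spoon's handle end at (279,182) is about 27 mm from its left edge, so I'll descend with a narrower opening of 66 mm.

{"op": "arm_command", "data": {
  "plan": [
    [[0.01, 0.0155, -0.0127, 0.6, -0.6, 2.4, 0.066], [0.02, 0, 0, 0, 0, 0, 0.066], [0.02, 0, 0, 0, 0, 0, 0.066], [0, 0, 0, 0, 0, 0, 0.066], [0, 0, 0, 0, 0, 0, 0.066]]
  ]
}}

```text
t: 13.9
tool_pos: [0.5207, -0.3048, 0.0621]
tool_rot: [1.253, 1.17, -1.247]
contact_force: [0.8, -0.6, 0.1]
opening: 0.066
```

```bash
python3 -c "
from h import *
go([.5147,-.3099,.003],-3.7)"
```

```text
t 13.9 pos [ 0.5207 -0.3048  0.0621] yaw -3.33 open 0.066 F [ 0.8 -0.6  0.1]
turn deg [ 0.37  0.28 -0.59] shift now [ 0.0591 -0.0063  0.0051] shift after turn [ 0.0591 -0.0057  0.0054]
```

{"op": "arm_command", "data": {
  "plan": [
    [[0.005, -0.0057, 0.0054, 0.4, 0.3, -0.6, 0.066], [0.015, 0, 0, 0, 0, 0, 0.066], [0.01, 0, 0, 0, 0, 0, 0.066], [0, 0, 0, 0, 0, 0, 0.066], [0, 0, 0, 0, 0, 0, 0.066]]
  ]
}}

```text
t: 14.32
tool_pos: [0.517, -0.3105, 0.0341]
tool_rot: [1.255, 1.173, -1.254]
contact_force: [0.6, 1.3, -0.2]
opening: 0.0664
```

```bash
python3 -c "
from h import *
go([.5147,-.3099,.003],-3.7)"
```

```text
t 14.32 pos [ 0.517  -0.3105  0.0341] yaw -3.61 open 0.0664 F [ 0.6  1.3 -0.2]
turn deg [ 0.09  0.17 -0.25] shift now [ 0.031  -0.0024 -0.0006] shift after turn [ 0.0311 -0.0023 -0.0005]
```

{"op": "arm_command", "data": {
  "plan": [
    [[0.003, -0.0024, -0.0005, 0, 0.1, -0.2, 0.066], [0.006, 0, 0, 0, 0, 0, 0.066], [0.01, 0, 0, 0, 0, 0, 0.066], [0.008, 0, 0, 0, 0, 0, 0.066], [0, 0, 0, 0, 0, 0, 0.066], [0, 0, 0, 0, 0, 0, 0.066]]
  ]
}}

```text
t: 14.82
tool_pos: [0.5145, -0.3105, 0.0045]
tool_rot: [1.256, 1.177, -1.256]
contact_force: [-0.4, -0.0, 0.5]
opening: 0.0657
```

```bash
python3 -c "
from h import *
go([.5147,-.3099,.003],-3.7)"
```

```text
t 14.82 pos [ 0.5145 -0.3105  0.0045] yaw -3.66 open 0.0657 F [-0.4 -0.   0.5]
turn deg [ 0.04  0.08 -0.06] shift now [ 0.0015  0.0002 -0.0006] shift after turn [ 0.0015  0.0002 -0.0006]
```

Aligned. Close, then lift and turn by about 7°.

{"op": "arm_command", "data": {
  "plan": [
    [[0.001, 0, 0, 0, 0, 0, 0.066], [0, 0, 0, 0, 0, 0, 0.04], [0, 0, 0, 0, 0, 0, 0.04], [0, 0, 0, 0, 0, 0, 0.04], [0, 0, 0, 0, 0, 0, 0.04], [0, 0, 0, 0, 0, 0, 0.04], [0, 0, 0, 0, 0, 0, 0.04]]
  ],
  "squeeze": 40
}}

```text
t: 15.4
tool_pos: [0.5148, -0.3105, 0.0037]
tool_rot: [1.255, 1.176, -1.256]
contact_force: [-0.4, -0.3, 0.7]
opening: 0.0552
```

{"op": "arm_command", "data": {
  "plan": [
    [[-0.01, 0, 0, 0, 0, 0, 0.04], [-0.03, 0, 0, 0, 0, 0, 0.04], [-0.03, 0, 0, 1.8, 0, 0, 0.04], [-0.03, 0, 0, 1.8, 0, 0, 0.04], [-0.03, 0, 0, 1.8, 0, 0, 0.04], [-0.03, 0, 0, 1.8, 0, 0, 0.04], [-0.03, 0, 0, 0, 0, 0, 0.04], [-0.03, 0, 0, 0, 0, 0, 0.04], [0, 0, 0, 0, 0, 0, 0.04]]
  ]
}}

```text
t: 16.15
tool_pos: [0.512, -0.3082, 0.2356]
tool_rot: [1.352, 1.114, -1.354]
contact_force: [0.8, -0.2, 0.5]
opening: 0.0546
```

```bash
python3 -c "
from h import *
go([.6095,.187,.2],-10.9)"
```

```text
t 16.15 pos [ 0.512  -0.3082  0.2356] yaw -11.23 open 0.0546 F [ 0.8 -0.2  0.5]
turn deg [-0.33 -0.09  0.23] shift now [ 0.0363 -0.0006 -0.5046] shift after turn [ 0.0356  0.0022 -0.5047]
```

{"op": "arm_command", "data": {
  "plan": [
    [[0, 0, -0.036, 0, 0, 0, 0.04], [0, 0, -0.036, 0, 0, 0, 0.04], [0, 0, -0.036, 0, 0, 0, 0.04], [0, 0, -0.036, 0, 0, 0, 0.04], [0, 0, -0.036, 0, 0, 0, 0.04], [0, 0, -0.036, 0, 0, 0, 0.04], [0, 0, -0.036, 0, 0, 0, 0.04], [0, 0, -0.036, 0, 0, 0, 0.04], [0, 0, -0.036, 0, 0, 0, 0.04], [0, 0, -0.036, 0, 0, 0, 0.04], [0, 0, -0.036, 0, 0, 0, 0.04], [0, 0, -0.036, 0, 0, 0, 0.04], [0, 0, -0.03, 0, 0, 0, 0.04], [0, 0, -0.02, 0, 0, 0, 0.04], [0, 0, 0, 0, 0, 0, 0.04], [0, 0, 0, 0, 0, 0, 0.04]]
  ]
}}

```text
t: 17.48
tool_pos: [0.609, 0.1849, 0.242]
tool_rot: [1.356, 1.097, -1.35]
contact_force: [0.3, -0.6, -1.4]
opening: 0.0551
```

```bash
python3 -c "
from h import *
go([.6085,.189,.08],-10.9)"
```

```text
t 17.48 pos [0.609  0.1849 0.242 ] yaw -11.46 open 0.0551 F [ 0.3 -0.6 -1.4]
turn deg [-0.57  0.19 -0.57] shift now [ 0.1619 -0.0029 -0.0045] shift after turn [ 0.162  -0.0013 -0.004 ]
```

{"op": "arm_command", "data": {
  "plan": [
    [[0.005, -0.0013, -0.004, -0.5, 0.2, -0.6, 0.04], [0.02, 0, 0, 0, 0, 0, 0.04], [0.025, 0, 0, 0, 0, 0, 0.04], [0.025, 0, 0, 0, 0, 0, 0.04], [0.025, 0, 0, 0, 0, 0, 0.04], [0.025, 0, 0, 0, 0, 0, 0.04], [0.015, 0, 0, 0, 0, 0, 0.04], [0, 0, 0, 0, 0, 0, 0.04], [0, 0, 0, 0, 0, 0, 0.04]]
  ]
}}

```text
t: 18.23
tool_pos: [0.6085, 0.1802, 0.0972]
tool_rot: [1.355, 1.109, -1.355]
contact_force: [0.2, 0.9, 0.4]
opening: 0.0546
```

```bash
python3 -c "
from h import *
go([.6092,.1903,.073],-10.9)"
```

```text
t 18.23 pos [0.6085 0.1802 0.0972] yaw -11.45 open 0.0546 F [0.2 0.9 0.4]
turn deg [-0.55 -0.05  0.04] shift now [ 0.0242 -0.0013 -0.01  ] shift after turn [ 0.0242 -0.0012 -0.0101]
```

{"op": "arm_command", "data": {
  "plan": [
    [[0.004, -0.0012, -0.01, -0.5, 0, 0, 0.04], [0.01, 0, 0, 0, 0, 0, 0.04], [0.009, 0, 0, 0, 0, 0, 0.04], [0, 0, 0, 0, 0, 0, 0.04], [0, 0, 0, 0, 0, 0, 0.04]]
  ]
}}

```text
t: 18.65
tool_pos: [0.6123, 0.1904, 0.0769]
tool_rot: [1.354, 1.11, -1.343]
contact_force: [2.1, 1.0, 0.6]
opening: 0.0548
```

```bash
sed -i 's/^go(.*/cv2.imwrite("pics\/wk.png",im[:,:,::-1])\ngo([.6092,.1903,zb+.0037],-10.9)/' off.py; python3 off.py .056; python3 -c "
import cv2
im=cv2.imread('pics/wk.png'); cv2.imwrite('pics/w6.png',cv2.resize(im[140:260,230:410],(720,480),interpolation=cv2.INTER_NEAREST))"
```

```text
below 174 (261.5, 365.5) [-0.0313  0.0226] -0.0043
below 176 (261.5, 366.5) [-0.0313  0.0232] -0.0041
below 178 (261.5, 366.5) [-0.0314  0.0232] -0.0041
below 180 (261.5, 366.5) [-0.0315  0.0233] -0.0041
held 200 (251.5, 387.5) [-0.0286  0.0262] -0.0012
held 206 (251.5, 386.5) [-0.0288  0.0259] -0.0014
[50, 42, 41, 47, 50, 51, 51, 51, 63, 70, 71, 53, 54, 68, 72, 71, 71, 71, 55, 51, 66, 72, 76, 84, 88, 89, 90, 90, 90, 90, 91, 91, 77, 72, 72, 73, 73, 74, 58, 42, 66, 75, 75, 74, 78, 84, 90, 91, 91, 92, 92, 93, 93, 93, 93]
t 18.7 pos [0.6121 0.1904 0.0768] yaw -11.0 open 0.0554 F [-0.4  0.7 -0.7]
turn deg [-0.1  -0.2  -0.32] shift now [ 0.0171 -0.0029  0.0007] shift after turn [ 0.0171 -0.0029  0.0007]
```

View pics/w6.png

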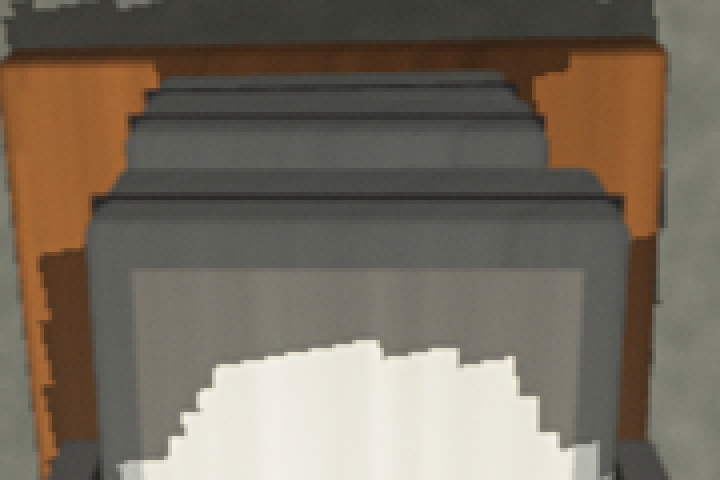

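All three seams are visible (v≈161, 169 and 189), and tin 1 is within about 1 mm of the base. The held tin needs -2.8 mm in tool y, and the arm pose says the same.

{"op": "arm_command", "data": {
  "plan": [
    [[0.002, -0.0028, 0.0007, 0, -0.2, -0.3, 0.04], [0.005, 0, 0, 0, 0, 0, 0.04], [0.004, 0, 0, 0, 0, 0, 0.04], [0, 0, 0, 0, 0, 0, 0.04], [0, 0, 0, 0, 0, 0, 0.04]]
  ]
}}

```text
t: 19.12
tool_pos: [0.61, 0.1906, 0.0664]
tool_rot: [1.35, 1.111, -1.347]
contact_force: [0.2, 0.1, -1.5]
opening: 0.055
```

```bash
python3 off.py .056
```

```text
below 174 (263.5, 373.5) [-0.0284  0.025 ] -0.0017
below 176 (263.5, 373.5) [-0.0284  0.025 ] -0.0017
below 178 (263.5, 373.5) [-0.0285  0.0251] -0.0017
below 180 (262.5, 374.5) [-0.029   0.0256] -0.0017
held 200 (251.5, 386.5) [-0.0286  0.0258] -0.0014
held 206 (251.5, 386.5) [-0.0288  0.0259] -0.0014
[58, 59, 53, 44, 41, 44, 50, 52, 51, 51, 52, 68, 72, 72, 57, 51, 67, 72, 72, 72, 73, 73, 56, 46, 66, 74, 74, 81, 88, 90, 91, 92, 79, 73, 74, 74, 74, 75, 58, 42, 67, 76, 75, 75, 79, 85, 91, 92, 93, 93, 94, 94, 94, 94, 94]
t 19.17 pos [0.6099 0.1906 0.0664] yaw -10.98 open 0.0552 F [ 0.5 -0.3 -1. ]
turn deg [-0.08 -0.04 -0.12] shift now [ 0.0067 -0.0006  0.0004] shift after turn [ 0.0067 -0.0006  0.0004]
```

{"op": "arm_command", "data": {
  "plan": [
    [[0.002, -0.0004, 0.0003, 0, 0, 0, 0.04], [0.0025, 0, 0, 0, 0, 0, 0.04], [0.0015, 0, 0, 0, 0, 0, 0.04], [0.001, 0, 0, 0, 0, 0, 0.04], [0, 0, 0, 0, 0, 0, 0.04]]
  ]
}}

```text
t: 19.58
tool_pos: [0.6099, 0.1904, 0.0593]
tool_rot: [1.351, 1.11, -1.346]
contact_force: [0.4, 0.0, 0.2]
opening: 0.0548
```

```bash
python3 off.py .056|tail -2
```

```text
t 19.63 pos [0.6099 0.1903 0.0594] yaw -10.99 open 0.0548 F [-0.3  0.2 -0.2]
turn deg [-0.09 -0.06 -0.18] shift now [-0.0003 -0.0007  0.0002] shift after turn [-0.0003 -0.0007  0.0002]
```

{"op": "arm_command", "data": {
  "plan": [
    [[0.001, 0, 0, 0, 0, 0, 0.04], [0, 0, 0, 0, 0, 0, 0.04], [0, 0, 0, 0, 0, 0, 0.08], [0, 0, 0, 0, 0, 0, 0.08], [0, 0, 0, 0, 0, 0, 0.08], [0, 0, 0, 0, 0, 0, 0.08], [0, 0, 0, 0, 0, 0, 0.08], [-0.01, 0, 0, 0, 0, 0, 0.08], [-0.02, 0, 0, 0, 0, 0, 0.08], [-0.03, 0, 0, 0, 0, 0, 0.08], [-0.03, 0, 0, 0, 0, 0, 0.08], [-0.03, 0, 0, 0, 0, 0, 0.08], [-0.03, 0, 0, 0, 0, 0, 0.08], [-0.03, 0, 0, 0, 0, 0, 0.08], [-0.02, 0, 0, 0, 0, 0, 0.08], [0, 0, 0, 0, 0, 0, 0.08], [0, 0, 0, 0, 0, 0, 0.08]]
  ]
}}

```text
t: 21.05
tool_pos: [0.6081, 0.1901, 0.2731]
tool_rot: [1.351, 1.11, -1.346]
contact_force: [1.0, -0.1, -0.9]
opening: 0.0804
```

```bash
python3 - <<'E'
from h import *
im,c,M=shot("wrist","w7.png")
for t in("handle","caddy","seat_left","seat_right"):
    for d in mark_of("wrist",t): print(t,w(M,d["at"]).round(4),round(d["conf"],2))
for d in cut_out("wrist","base_tin"): print(round(d["conf"],2),*[np.round(x,4) for x in rect(c,M,d["mask"],.078)])
for n in("scene","side"):
    _,c2,M2=shot(n)
    for d in mark_of(n,"handle"): print(n,"handle",w(M2,d["at"]).round(4),round(d["conf"],2))
go([.6092,.1903,.23],-10.9)
E
```

```text
handle [0.5906 0.1067 0.1291] 0.82
caddy [5.886e-01 1.092e-01 5.000e-04] 0.62
0.63 [0.6017 0.2404] 79.0344 [5.1263 1.003 ]
0.55 [ 0.4832 -0.0546] -69.2999 [15.9782 44.3406]
0.27 [0.7702 0.0162] 35.5802 [154.558   58.6984]
scene handle [0.5946 0.101  0.1256] 0.64
side handle [0.5914 0.1045 0.1301] 0.83
t 21.55 pos [0.6073 0.1899 0.2702] yaw -10.98 open 0.0796 F [-0.3 -0.4 -0.2]
turn deg [-0.08  0.03  0.04] shift now [ 0.0402  0.0018 -0.0008] shift after turn [ 0.0402  0.0018 -0.0007]
```

View pics/w7.png

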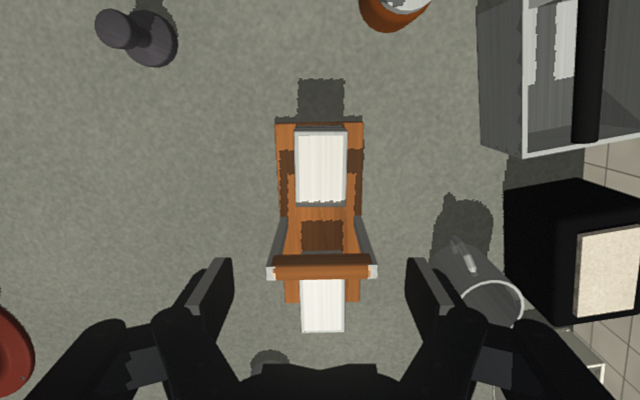

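The pile looks square in the caddy (px 295–347 × 128–205) with the handle bar at v≈255–278, and everything else is undisturbed. The handle is at about (0.592, 0.106, 0.130). I'll turn the jaws 90° so they close across the bar.

{"op": "arm_command", "data": {
  "plan": [
    [[0, 0, 0.02, -6.5, 0, 0, 0.08], [0, 0, 0.02, -6.5, 0, 0, 0.07], [0, 0, 0.02, -6.5, 0, 0, 0.06], [0, 0, 0, -6.5, 0, 0, 0.06], [0, 0, 0, -6.5, 0, 0, 0.06], [0, 0, 0, -6.5, 0, 0, 0.06], [0, 0, 0, -6.5, 0, 0, 0.06], [0, 0, 0, -6.5, 0, 0, 0.06], [0, 0, 0, -6.5, 0, 0, 0.06], [0, 0, 0, -6.5, 0, 0, 0.06], [0, 0, 0, -6.5, 0, 0, 0.06], [0, 0, 0, -6.5, 0, 0, 0.06], [0, 0, 0, -6.5, 0, 0, 0.06], [0, 0, 0, -5, 0, 0, 0.06], [0, 0, 0, 0, 0, 0, 0.06], [0, 0, 0, 0, 0, 0, 0.06]]
  ]
}}

```text
t: 22.88
tool_pos: [0.6012, 0.1271, 0.2645]
tool_rot: [0.096, 1.578, -0.099]
contact_force: [-0.6, 0.6, -0.9]
opening: 0.0601
```

```bash
python3 -c "
from h import *
go([.592,.106,.18],79.1)"
```

```text
t 22.88 pos [0.6012 0.1271 0.2645] yaw 82.91 open 0.0601 F [-0.6  0.6 -0.9]
turn deg [ 3.81 -0.51  0.16] shift now [ 0.0846 -0.0219 -0.0057] shift after turn [ 0.0845 -0.0225 -0.005 ]
```

{"op": "arm_command", "data": {
  "plan": [
    [[0.005, -0.0225, -0.005, 3.8, -0.5, 0.2, 0.06], [0.02, 0, 0, 0, 0, 0, 0.06], [0.02, 0, 0, 0, 0, 0, 0.06], [0.02, 0, 0, 0, 0, 0, 0.06], [0, 0, 0, 0, 0, 0, 0.06], [0, 0, 0, 0, 0, 0, 0.06]]
  ]
}}

```text
t: 23.38
tool_pos: [0.5944, 0.1046, 0.1995]
tool_rot: [0.163, 1.56, -0.161]
contact_force: [0.7, 0.1, 1.1]
opening: 0.0601
```

```bash
python3 - <<'E'
from h import *
go([.592,.106,.111],79.1)
im,c,M=shot("wrist"); 
for d in mark_of("wrist","handle"): print(w(M,d["at"]).round(4),round(d["conf"],2))
cv2.imwrite("pics/w8.png",im[:,:,::-1])
E
```

```text
t 23.38 pos [0.5944 0.1046 0.1995] yaw 78.19 open 0.0601 F [0.7 0.1 1.1]
turn deg [-0.91  0.25 -0.11] shift now [ 0.0885  0.0007 -0.003 ] shift after turn [ 0.0885  0.0009 -0.0026]
[0.5917 0.1063 0.1304] 0.89
[ 0.7704 -0.0122  0.0017] 0.61
```

View pics/w8.png

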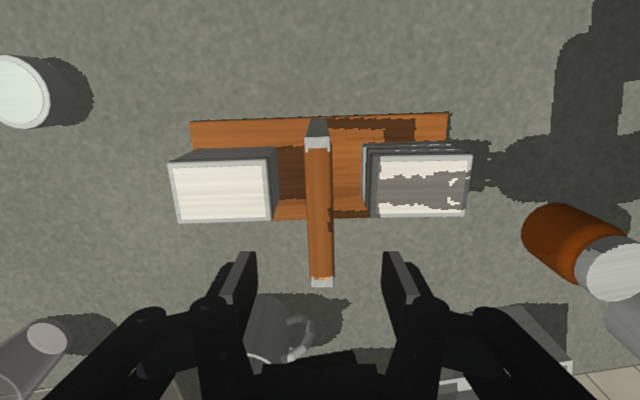

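The bar is centred between the open fingers (u≈305–330, running v 150–285) and in line with them. Descending.

{"op": "arm_command", "data": {
  "plan": [
    [[0.008, 0.001, -0.0026, -0.9, 0.2, 0, 0.06], [0.02, 0, 0, 0, 0, 0, 0.06], [0.018, 0, 0, 0, 0, 0, 0.06], [0, 0, 0, 0, 0, 0, 0.06], [0, 0, 0, 0, 0, 0, 0.06]]
  ]
}}

```text
t: 23.9
tool_pos: [0.5963, 0.1075, 0.1596]
tool_rot: [0.15, 1.553, -0.143]
contact_force: [0.3, 0.3, 1.5]
opening: 0.0599
```

```bash
python3 -c "
from h import *
go([.5917,.1063,.111],79.1)"
```

```text
t 23.9 pos [0.5963 0.1075 0.1596] yaw 79.28 open 0.0599 F [0.3 0.3 1.5]
turn deg [ 0.18  0.73 -0.3 ] shift now [ 0.0485 -0.0023 -0.005 ] shift after turn [ 0.0486 -0.002  -0.0043]
```

{"op": "arm_command", "data": {
  "plan": [
    [[0.01, -0.002, -0.0043, 0, 0.7, -0.3, 0.06], [0.015, 0, 0, 0, 0, 0, 0.06], [0.014, 0, 0, 0, 0, 0, 0.06], [0.008, 0, 0, 0, 0, 0, 0.06], [0, 0, 0, 0, 0, 0, 0.06], [0, 0, 0, 0, 0, 0, 0.06]]
  ]
}}

```text
t: 24.4
tool_pos: [0.5941, 0.1067, 0.1148]
tool_rot: [0.146, 1.56, -0.146]
contact_force: [1.0, 0.4, -0.5]
opening: 0.0597
```

```bash
python3 -c "
from h import *
go([.5917,.1063,.111],79.1)"
```

```text
t 24.4 pos [0.5941 0.1067 0.1148] yaw 79.33 open 0.0597 F [ 1.   0.4 -0.5]
turn deg [ 0.23  0.35 -0.06] shift now [ 0.0037 -0.0008 -0.0023] shift after turn [ 0.0038 -0.0008 -0.0023]
```

Final trim, close softly, then squeeze hard.

{"op": "arm_command", "data": {
  "plan": [
    [[0.003, -0.0008, -0.0023, 0, 0.3, 0, 0.06], [0, 0, 0, 0, 0, 0, 0.06], [0, 0, 0, 0, 0, 0, 0.03], [0, 0, 0, 0, 0, 0, 0.022], [0, 0, 0, 0, 0, 0, 0.02], [0, 0, 0, 0, 0, 0, 0.018], [0, 0, 0, 0, 0, 0, 0.01], [0, 0, 0, 0, 0, 0, 0.005], [0, 0, 0, 0, 0, 0, 0], [0, 0, 0, 0, 0, 0, 0], [0, 0, 0, 0, 0, 0, 0]]
  ],
  "squeeze": 30
}}

```text
t: 25.32
tool_pos: [0.5928, 0.106, 0.114]
tool_rot: [0.146, 1.562, -0.145]
contact_force: [0.0, -0.6, -0.1]
opening: 0.0174
```

{"op": "arm_command", "data": {
  "plan": [
    [[0, 0, 0, 0, 0, 0, 0], [0, 0, 0, 0, 0, 0, 0], [0, 0, 0, 0, 0, 0, 0]]
  ],
  "squeeze": 110
}}

```text
t: 25.57
tool_pos: [0.5931, 0.106, 0.1142]
tool_rot: [0.146, 1.561, -0.145]
contact_force: [0.5, -0.0, 0.1]
opening: 0.0162
```

```bash
python3 - <<'E'
from h import *
go([.5917,.1063,.213],79.1)
for n in("scene","side"):
    _,c2,M2=shot(n)
    for t in("caddy","handle","base_tin","tall_tin"):
        for d in mark_of(n,t)[:1]: print(n,t,w(M2,d["at"]).round(4),round(d["conf"],2))
E
```

```text
t 25.57 pos [0.5931 0.106  0.1142] yaw 79.35 open 0.0162 F [ 0.5 -0.   0.1]
turn deg [ 0.25  0.26 -0.07] shift now [-0.0988  0.0002 -0.001 ] shift after turn [-0.0988  0.     -0.0015]
scene caddy [0.5961 0.0993 0.001 ] 0.89
scene handle [0.6117 0.1867 0.0105] 0.72
scene base_tin [0.6153 0.1878 0.0353] 0.45
scene tall_tin [0.5768 0.0174 0.0097] 0.65
side caddy [ 0.5984  0.105  -0.0053] 0.98
side handle [0.593  0.1083 0.1301] 0.83
side base_tin [0.6118 0.1908 0.0161] 0.54
side tall_tin [0.5769 0.0222 0.0097] 0.88
```

{"op": "arm_command", "data": {
  "plan": [
    [[-0.001, 0, 0, 0, 0, 0, 0], [-0.002, 0, 0, 0, 0, 0, 0], [-0.003, 0, 0, 0, 0, 0, 0], [-0.004, 0, 0, 0, 0, 0, 0], [-0.004, 0, 0, 0, 0, 0, 0], [-0.004, 0, 0, 0, 0, 0, 0], [-0.003, 0, 0, 0, 0, 0, 0], [-0.002, 0, 0, 0, 0, 0, 0], [-0.001, 0, 0, 0, 0, 0, 0], [0, 0, 0, 0, 0, 0, 0]]
  ]
}}

```text
t: 26.9
tool_pos: [0.5863, 0.1059, 0.131]
tool_rot: [0.145, 1.578, -0.147]
contact_force: [1.2, -0.6, -8.8]
opening: 0.0162
```

```bash
python3 - <<'E'
from h import *
go([.5931,.106,.214],79.1); print(ctrl.get_obs()["wrist_torque"].round(2))
for n in("scene","side"):
    _,c2,M2=shot(n)
    for t in("caddy","handle","base_tin","tall_tin"):
        for d in mark_of(n,t)[:1]: print(n,t,w(M2,d["at"]).round(4),round(d["conf"],2))
E
```

```text
t 26.9 pos [0.5863 0.1059 0.131 ] yaw 79.33 open 0.0162 F [ 1.2 -0.6 -8.8]
turn deg [ 0.23 -0.7   0.14] shift now [-0.0831  0.0012  0.0057] shift after turn [-0.083   0.0014  0.0067]
[ 0.01 -0.03 -0.01]
scene caddy [0.5912 0.1026 0.0205] 0.59
scene handle [0.5892 0.1039 0.1458] 0.59
scene base_tin [0.6026 0.1828 0.0288] 0.66
side caddy [0.5893 0.1093 0.0117] 0.94
side handle [0.5859 0.107  0.1486] 0.9
side base_tin [0.6023 0.193  0.0306] 0.52
side tall_tin [0.5691 0.0235 0.025 ] 0.6
```

Lifted clear, full load of 8.8 N on the wrist, balanced. I'm continuing up with small trims for drift and tilt.

{"op": "arm_command", "data": {
  "plan": [
    [[-0.002, 0, 0.0005, 0, -0.1, 0, 0], [-0.004, 0, 0.0007, 0, -0.1, 0, 0], [-0.005, 0, 0.0007, 0, -0.1, 0, 0], [-0.006, 0, 0.0007, 0, -0.1, 0, 0], [-0.006, 0, 0.0007, 0, -0.1, 0, 0], [-0.006, 0, 0.0007, 0, -0.1, 0, 0], [-0.006, 0, 0.0007, 0, -0.1, 0, 0], [-0.006, 0, 0.0007, 0, -0.1, 0, 0], [-0.006, 0, 0.0007, 0, -0.1, 0, 0], [-0.006, 0, 0.0005, 0, -0.1, 0, 0], [-0.005, 0, 0.0005, 0, -0.1, 0, 0], [-0.004, 0, 0.0005, 0, 0, 0, 0], [-0.002, 0, 0, 0, 0, 0, 0], [-0.001, 0, 0, 0, 0, 0, 0], [0, 0, 0, 0, 0, 0, 0]]
  ]
}}

```text
t: 28.65
tool_pos: [0.595, 0.1045, 0.2044]
tool_rot: [0.144, 1.555, -0.148]
contact_force: [-0.3, 0.4, -8.1]
opening: 0.0163
```

```bash
python3 -c "
from h import *
go([.5931,.106,.214],79.1)"
```

```text
t 28.65 pos [0.595  0.1045 0.2044] yaw 79.33 open 0.0163 F [-0.3  0.4 -8.1]
turn deg [0.23 0.61 0.11] shift now [-0.0096  0.0011 -0.002 ] shift after turn [-0.0096  0.0011 -0.0021]
```

Height +90 mm, tilt 0.6°. Level it slightly, add a few mm and settle.

{"op": "arm_command", "data": {
  "plan": [
    [[-0.002, 0, 0, 0, 0.2, 0, 0], [-0.003, 0, 0, 0, 0.2, 0, 0], [-0.003, 0, 0, 0, 0.1, 0, 0], [-0.001, 0, 0, 0, 0, 0, 0], [0, 0, 0, 0, 0, 0, 0], [0, 0, 0, 0, 0, 0, 0], [0, 0, 0, 0, 0, 0, 0], [0, 0, 0, 0, 0, 0, 0], [0, 0, 0, 0, 0, 0, 0]]
  ]
}}

```text
t: 29.4
tool_pos: [0.594, 0.1045, 0.2123]
tool_rot: [0.144, 1.568, -0.148]
contact_force: [1.5, 0.1, -8.2]
opening: 0.0161
```

```bash
python3 - <<'E'
from h import *
go([.5931,.106,.214],79.1)
P={}
for n in("scene","side"):
    im,c2,M2=shot(n,n+"_end.png")
    for t in("caddy","handle","base_tin","tall_tin","tin_1"):
        for d in mark_of(n,t)[:3]: print(n,t,w(M2,d["at"]).round(4),round(d["conf"],2))
go([.5931,.106,.214],79.1)
im,c,M=shot("wrist")
for t in("base_tin","tall_tin"):
    for d in cut_out("wrist",t)[:2]: print(t,round(d["conf"],2),*[np.round(x,4) for x in rect(c,M,d["mask"],.178)])
o=ctrl.get_obs(); print(o["dq"].round(4))
s=cv2.imread("pics/side_end.png")[90:250,230:430]; e=cv2.imread("pics/scene_end.png")[90:250,280:480]
cv2.imwrite("pics/end.png",cv2.resize(np.hstack([s,e]),(800,320),interpolation=cv2.INTER_CUBIC))
E
```

```text
t 29.4 pos [0.594  0.1045 0.2123] yaw 79.33 open 0.0161 F [ 1.5  0.1 -8.2]
turn deg [ 0.23 -0.13  0.15] shift now [-0.0017  0.0013 -0.0012] shift after turn [-0.0017  0.0013 -0.0012]
scene caddy [0.5977 0.0996 0.1006] 0.61
scene handle [0.5957 0.1022 0.2251] 0.77
scene handle [ 0.3808 -0.299  -0.0032] 0.19
scene base_tin [0.6106 0.1827 0.109 ] 0.57
scene tall_tin [0.5753 0.0167 0.1072] 0.59
scene tall_tin [ 0.7402 -0.2842  0.0019] 0.48
scene tin_1 [0.6134 0.1885 0.1333] 0.7
scene tin_1 [ 0.381  -0.2985 -0.004 ] 0.69
scene tin_1 [0.6094 0.1878 0.1494] 0.56
side caddy [0.5987 0.1064 0.0967] 0.86
side handle [0.5907 0.109  0.2276] 0.85
side base_tin [0.6102 0.1856 0.1322] 0.62
side base_tin [0.6107 0.1909 0.1128] 0.52
side tall_tin [0.5779 0.02   0.1089] 0.56
side tin_1 [0.6098 0.1899 0.1557] 0.56
t 30.0 pos [0.5941 0.1045 0.2124] yaw 79.33 open 0.0159 F [ 0.   0.1 -7.1]
turn deg [ 0.23 -0.12  0.15] shift now [-0.0016  0.0013 -0.0013] shift after turn [-0.0016  0.0013 -0.0013]
base_tin 0.76 [0.5701 0.1667] 21.3828 [77.5512 38.3019]
base_tin 0.21 [0.6128 0.1023] -10.0585 [165.6344 186.1914]
tall_tin 0.87 [0.5717 0.0301] -10.576 [68.7512 93.3705]
[-0.0004 -0.0017 -0.0001  0.0016  0.0009 -0.0001]
```

```bash
python3 -c "
from station import *
finish_job()"
```

```text
the job is handed in; nothing more can be done
```

I stacked both loose flat tins on the base tin, so the pile is three high. I then took the caddy by its handle, lifted it about 98 mm straight up, and handed the job in at about 30 s while still holding it.

**Stacking:** just before each release, the wrist view put the held tin within about 1 mm of the one below. After the second release, the picture showed a square pile.

**At the end:**
- **Height and load:** the networks put the caddy's underside at 0.097–0.101 m. The wrist carried about 7–8 N, roughly the loaded caddy, and the handle was gripped at 110 N.
- **Steady and level:** the tool was within 0.3° of upright and joint speeds were near zero. The networks put the base and tall tins at nearly the same height (0.109–0.113 and 0.107–0.109 m).
- **Pile:** the networks placed the three tins at about 0.11, 0.133 and 0.15 m, one above another.

**What disagreed or was not checked:**
- Some network reports were wrong: one "handle" mark while I was gripping it, low-confidence look-alikes, and a final wrist mask of the pile that was partly hidden.
- The side camera once put the base tin at 0.132 m, which was probably the middle tin.
- I could not view the last picture because the 12-picture limit was reached, so the final check rests on numbers alone.
- I did not measure the bystanders' positions again; they looked undisturbed in the last pictures I viewed.

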